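# Find the tired guitar rest and push its tag down

### The arm

A 7-joint arm with a two-finger parallel gripper is mounted at the origin on a cart in front of the work surface, level with it; the furniture and walls round the work are solid. World frame = base frame: x ahead of the robot, y to its left, z up, the work surface at z = 0. Lengths are in m, angles in rad, forces in N, time in s.
With the tool pointing down it reaches from about 0.425 to 0.95 m from the base axis. Payload 4.7 kg.
Tool frame: the origin (TCP) lies on the centre line of the jaws, within the pads' length; the fingertips stand robot.nose_length ahead of it and the grasp point (between the pads) lies 8 mm behind it (robot.nose_length is the distance from the TCP to the fingertips, in m); z points along the fingers, x is the direction in which the jaws open and shut, and the axes are right-handed (so a half turn about z gives the same grasp; the last joint's range is limited). The gripper opens to 85 mm and grips with 20 to 120 N. Pads are 22 mm wide; open, the fingers measure 114 mm over their backs; the gripper's body (76 mm by 85 mm) begins 54 mm behind the grasp point. The pads swing forward as they close: fully open they stand 13 mm farther back than shut.
Start: joints at [1.282, 0.469, -0.049, 1.532, 0.024, 1.141, -0.082], TCP at [0.173, -0.652, 0.242] pointing down, gripper open.
Joint ranges: [-2.59, 2.59], [-0.33, 1.99], [-1.39, 1.29], [0.1, 2.45], [-1.04, 4.18], [0.21, 1.99], [-2.66, 2.66]. Speed limits (rad/s): [2.57, 2.57, 3.14, 3.14, 3.14, 3.14, 3.14].

### API

Orientations are given as [roll, pitch, yaw] about the fixed x, y, z axes, in that order (R = Rz(yaw) Ry(pitch) Rx(roll)).
In Python, from plant import robot gives the robot as it stands. Calls block until the motion is done:
- robot.goto(position, orientation): joint-space move of the TCP to a pose.
- robot.move_straight(position, vel=0.15, attitude=None, contact_N=None): straight line of the TCP; attitude=None keeps the orientation; vel is the mean speed in m/s. With contact_N (N) it stops when the force on the tool has changed by that much, and returns True; else False.
- robot.move_joints(angles): joint-space move.
- robot.grip(opening, strength=None): opening from 0.0 (shut) to 1.0 (fully open); strength is the grip in N (None keeps the last); returns when the fingers have stopped.
- robot.sleep(seconds).
- robot.inverse_kinematics(position, orientation): joint angles nearest the present ones, or None.
- robot.sense(): the state.
- robot.grab_frame(name): name is "scene" or "top"; returns a dict with "image" (480x640x3 uint8, red, green, blue), "range_z" (480x640 float32, m along the optical axis (not along the pixel's ray), 0 where there is no reading), "fx", "fy", "cx", "cy" (pixels), "R" (3x3) and "t" (3): a world point X has camera coordinates R X + t. Camera axes: x right, y down, z forward; pixel columns grow to the right and rows downward; lengths in m; the calibration is good to about 2 mm. A picture is of the moment at which its call begins.
A pose or a line that the arm cannot do raises robot.IKError and nothing moves.
- robot.close_job(): hands the job in, once; it reports no verdict.
The state is a dict: "t": time; "joint_pos": joint angles; "joint_velocities": joint speeds; "effort": joint torques, N m; "tcp_pos": TCP position; "tcp_rot": TCP orientation; "wrist_force": force on the tool from outside, world axes, zero at the start; "torque": the same for the moment, N m; "opening": opening from 0.0 (shut) to 1.0 (fully open).
Only numpy, scipy, OpenCV 4.12 (cv2) and the standard library are available. Lean on these libraries where they do the work, as an engineer would, in place of code of your own. Each camera call takes 0.05 s, during which the arm holds its last target.

### The job

One of the three sprung guitar rests on the bench has a tired spring: with closed fingertips, press their round pads well down one after the other, from the robot's left to its right, to feel which is the softest. Then push the tag of the softest rest right down to its stop and leave the other two tags up. Only touch and press: lift nothing, leave the spring units in their sockets and everything else on the bench where it is.

Things in the scene. Friction and masses are not known exactly. Their poses are not given: they have to be found in the camera images.
- rest_left: The left one of three outwardly identical guitar rests that stand side by side, as seen from the robot: a wooden block 124 x 64 x 22 mm screwed to the worktop, with a round sprung pad at the end nearer the robot and a tag at the far end. Origin: centre of the block's underside. x runs along the block from pad to tag, y across it, z up. Pad centre at x = -26 mm, tag centre at x = +44 mm, both at y = 0.
- left_pad_top (a point): Centre of the left pad's top when released, 62 mm above the worktop (a fixed point). Black rubber disc 45 mm across on a 48 mm metal cap over a coil spring; goes down up to 15 mm and springs back. The spring unit stands loose in a 6 mm deep socket. The springs look alike; pressed 10 mm they push back with about 3, 7 and 12 N; which is where changes and must be felt.
- left_tag_top (a point): Centre of the top of the left rest's tag: a T-shaped metal tab whose flat head (14 mm along the block, 28 mm across it, 10 mm thick) stands above a slotted metal guide, about 70 mm above the worktop when up and 54 mm when right down. It moves with the tag.
- left_tag (a joint): How far the left rest's tag is pushed down, in m: 0 to 0.002 at the start (up), 0.016 at its stop with the head seated on the guide. It slides with about 3 N of friction and stays where it is left.
- rest_middle: The middle one of three outwardly identical guitar rests that stand side by side, as seen from the robot: a wooden block 124 x 64 x 22 mm screwed to the worktop, with a round sprung pad at the end nearer the robot and a tag at the far end. Origin: centre of the block's underside. x runs along the block from pad to tag, y across it, z up. Pad centre at x = -26 mm, tag centre at x = +44 mm, both at y = 0.
- middle_pad_top (a point): Centre of the middle pad's top when released, 62 mm above the worktop (a fixed point). Black rubber disc 45 mm across on a 48 mm metal cap over a coil spring; goes down up to 15 mm and springs back. The spring unit stands loose in a 6 mm deep socket. The springs look alike; pressed 10 mm they push back with about 3, 7 and 12 N; which is where changes and must be felt.
- middle_tag_top (a point): Centre of the top of the middle rest's tag: a T-shaped metal tab whose flat head (14 mm along the block, 28 mm across it, 10 mm thick) stands above a slotted metal guide, about 70 mm above the worktop when up and 54 mm when right down. It moves with the tag.
- middle_tag (a joint): How far the middle rest's tag is pushed down, in m: 0 to 0.002 at the start (up), 0.016 at its stop with the head seated on the guide. It slides with about 3 N of friction and stays where it is left.
- rest_right: The right one of three outwardly identical guitar rests that stand side by side, as seen from the robot: a wooden block 124 x 64 x 22 mm screwed to the worktop, with a round sprung pad at the end nearer the robot and a tag at the far end. Origin: centre of the block's underside. x runs along the block from pad to tag, y across it, z up. Pad centre at x = -26 mm, tag centre at x = +44 mm, both at y = 0.
- right_pad_top (a point): Centre of the right pad's top when released, 62 mm above the worktop (a fixed point). Black rubber disc 45 mm across on a 48 mm metal cap over a coil spring; goes down up to 15 mm and springs back. The spring unit stands loose in a 6 mm deep socket. The springs look alike; pressed 10 mm they push back with about 3, 7 and 12 N; which is where changes and must be felt.
- right_tag_top (a point): Centre of the top of the right rest's tag: a T-shaped metal tab whose flat head (14 mm along the block, 28 mm across it, 10 mm thick) stands above a slotted metal guide, about 70 mm above the worktop when up and 54 mm when right down. It moves with the tag.
- right_tag (a joint): How far the right rest's tag is pushed down, in m: 0 to 0.002 at the start (up), 0.016 at its stop with the head seated on the guide. It slides with about 3 N of friction and stays where it is left.
- machine_head_3: Bystander, loose: a small bright guitar machine head, 48 x 31 x 33 mm, behind the rests. Origin at the centre of its underside.
- machine_head_4: Bystander, loose: a small bright guitar machine head, 48 x 31 x 33 mm, behind the rests. Origin at the centre of its underside.
- machine_head_5: Bystander, loose: a small bright guitar machine head, 48 x 31 x 33 mm, behind the rests. Origin at the centre of its underside.
- marker: Bystander, loose: a white marker pen with a red cap, 135 mm long, lying in front of the rests. Origin at the centre of its underside.
- masking_tape: Bystander, loose: a flat-lying roll of masking tape, 104 mm across and 25 mm high, in front of the rests. Origin at the centre of its underside.
- sanding_block: Bystander, loose: a wooden sanding block, 46 x 70 x 24 mm, behind the right-hand rests. Origin at the centre of its underside.

How it is judged:
By the outcome, as a careful person would: the job done as asked, in the order asked, and still so for the second after the job is handed in, with the robot touching nothing.
It also fails if it takes over 54 s, if anything falls off the work surface, if the arm or the gripper's body presses on something with over 40 N, if the wrist force passes 120 N, or if a joint passes its speed limit or range.

## Working session

There is one attempt and no reset: what is moved stays moved. The work goes in short steps, each a Python script; the robot and the scene stay as the last script left them, time stands still between calls to the robot, and variables do not carry over. Pictures are saved under pics/ and viewed, and the job is handed in when it is done.

```bash
mkdir -p pics; ls; python3 - <<'E'
from plant import robot
import cv2,numpy as np
print(robot.sense(), robot.nose_length)
for n in ("scene","top"):
    f=robot.grab_frame(n); cv2.imwrite(f"pics/{n}0.png",f["image"][:,:,::-1]); np.savez(f"{n}0.npz",**f)
    print(n,f["fx"],f["cx"],f["cy"],f["R"],f["t"])
E
```

```text
pics
{'t': 0.0, 'joint_pos': array([ 1.28209028,  0.46946771, -0.04857073,  1.53368636,  0.02408273,
        1.14099398, -0.08230173]), 'joint_velocities': array([-0.00049569,  0.00158621, -0.00071044,  0.00070996, -0.00156923,
        0.00025282,  0.00015698]), 'effort': array([-2.86332477e-05, -5.10301602e+01, -4.67980828e-02, -2.37711489e+01,
        1.06078878e-02,  7.39961484e-03,  1.46232850e-05]), 'tcp_pos': array([ 0.17326117, -0.65180683,  0.24124681]), 'tcp_rot': array([ 3.14152542e+00,  1.96940472e-03, -1.31098943e+00]), 'wrist_force': array([ 0.04581121,  0.73671823, -1.06362671]), 'torque': array([-0.03016978,  0.00165523, -0.03683354]), 'opening': 1.0002137505290243} 0.011
scene 460.73268489112724 325.6743824947284 241.93409736220374 [[-0.64093127  0.76745554  0.01480193]
 [ 0.50657225  0.43738833 -0.74301817]
 [-0.5767076  -0.46872534 -0.66910754]] [ 0.53332129 -0.13536412  1.18344686]
top 477.999371436898 320.07169422993184 246.17449446696702 [[ 0.01433531 -0.99888505  0.04497956]
 [-0.99678188 -0.01782442 -0.07815485]
 [ 0.07886945 -0.04371444 -0.99592603]] [-0.2795742   0.54840879  0.90941389]
```

View pics/scene0.png

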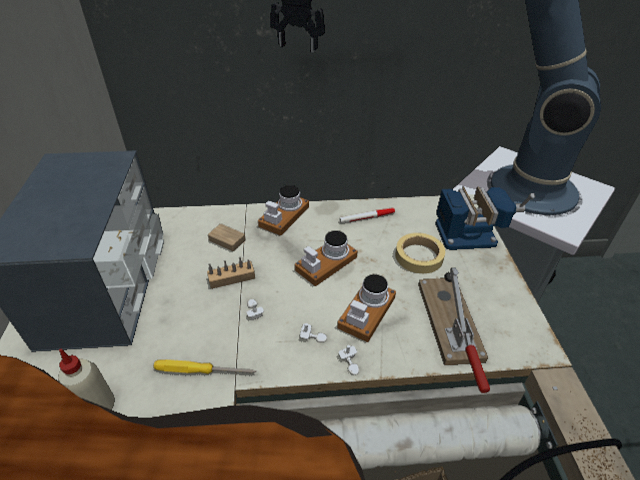

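View pics/top0.png

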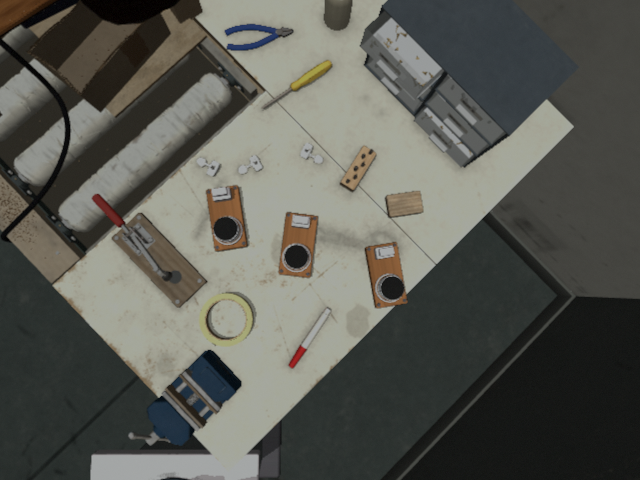

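The top view has image up as +x. The black pads are at about (228,229), (296,257) and (391,288), with the white tags at about (221,191), (300,220) and (385,252). The arm is clear of the scene. Next I'll measure these positions.

```bash
cat > h.py <<'E'
import numpy as np,cv2
def ray(f,uv,z):
    d=np.array([(uv[0]-f["cx"])/f["fx"],(uv[1]-f["cy"])/f["fy"],1.]);R=f["R"];c=-R.T@f["t"];w=R.T@d
    return c+w*(z-c[2])/w[2]
def proj(f,X):
    p=f["R"]@np.array(X)+f["t"];return np.array([f["fx"]*p[0]/p[2]+f["cx"],f["fy"]*p[1]/p[2]+f["cy"]])
E
python3 - <<'E'
from h import *
for n,pp,tt in (("top",[(228,229),(296,257),(391,288)],[(221,191),(300,220),(385,252)]),("scene",[(375,283),(336,238),(290,190)],[(357,314),(310,257),(271,210)])):
    f=dict(np.load(n+"0.npz")); hsv=cv2.cvtColor(f["image"],cv2.COLOR_RGB2HSV)
    dark=(hsv[...,2]<45).astype('u1'); br=((hsv[...,2]>(175 if n=="top" else 165))&(hsv[...,1]<30)).astype('u1')
    vis=cv2.resize(f["image"][:,:,::-1],None,fx=1,fy=1).copy()
    for i in range(3):
        l,lab,st,cen=cv2.connectedComponentsWithStats(dark)
        k=min((k for k in range(1,l) if st[k,4]>60),key=lambda k:np.hypot(*(cen[k]-pp[i])))
        P=ray(f,cen[k],.062); print(n,i,"pad",cen[k],st[k],P.round(4))
        # tag depth-based
        u,v=tt[i]; m=np.zeros_like(dark)
        rz=f["range_z"]; 
        vv,uu=np.mgrid[v-18:v+19,u-18:u+19]; z=rz[v-18:v+19,u-18:u+19]
        cam=np.stack([(uu-f["cx"])/f["fx"]*z,(vv-f["cy"])/f["fy"]*z,z],-1); W=(cam-f["t"])@f["R"]
        s=(W[...,2]>.062)&(W[...,2]<.08)&(np.hypot(W[...,0]-P[0],W[...,1]-P[1])>.04)
        Q=W[s]; 
        if len(Q): 
            md=np.median(Q[:,2]); r=cv2.minAreaRect(Q[:,:2].astype('f4')*1000)
            print("   tag n",s.sum(),"z",md.round(4),"mean",Q.mean(0).round(4),"rect",r, "dir",np.degrees(np.arctan2(*(Q.mean(0)-P)[[1,0]])).round(1),"dist",np.hypot(*(Q.mean(0)-P)[:2]).round(4))
    big=cv2.resize(vis[170:320,180:430] if n=="top" else vis[170:350,230:420],None,fx=3,fy=3,interpolation=cv2.INTER_CUBIC); cv2.imwrite(f"pics/{n}_crop.png",big)
E
```

```text
top 0 pad [225.01278772 228.10997442] [214 218  23  22 391] [ 0.581  -0.0901  0.062 ]
   tag n 119 z 0.0696 mean [ 0.6487 -0.0784  0.0693] rect ((649.30517578125, -78.33432006835938), (14.298749923706055, 27.433698654174805), 10.964829444885254) dir 9.8 dist 0.0688
top 1 pad [295.90206186 256.2757732 ] [285 245  23  23 388] [ 0.5303 -0.224   0.062 ]
   tag n 112 z 0.0687 mean [ 0.5988 -0.2325  0.0687] rect ((599.0352783203125, -232.27328491210938), (27.61646842956543, 13.81767463684082), 84.53726959228516) dir -7.1 dist 0.0691
top 2 pad [392.02325581 287.6124031 ] [381 277  23  22 387] [ 0.4741 -0.4063  0.062 ]
   tag n 110 z 0.0694 mean [ 0.542  -0.3948  0.0693] rect ((542.0654907226562, -395.2330627441406), (13.710249900817871, 27.870208740234375), 11.037887573242188) dir 9.6 dist 0.0689
scene 0 pad [375.04601227 283.32822086] [364 275  23  18 326] [ 0.5853 -0.0892  0.062 ]
   tag n 140 z 0.0695 mean [ 0.653  -0.078   0.0686] rect ((652.1090698242188, -79.08404541015625), (15.53507137298584, 28.494497299194336), 11.28000545501709) dir 9.4 dist 0.0687
scene 1 pad [335.56016598 237.99585062] [326 231  20  15 241] [ 0.535  -0.2231  0.062 ]
   tag n 100 z 0.0685 mean [ 0.603  -0.2315  0.0678] rect ((600.9903564453125, -232.66107177734375), (27.303821563720703, 16.372404098510742), 83.28958129882812) dir -7.1 dist 0.0685
scene 2 pad [288.85 190.48] [280 184  20  14 200] [ 0.4771 -0.4079  0.062 ]
   tag n 81 z 0.0686 mean [ 0.5459 -0.395   0.0679] rect ((544.5531005859375, -395.6222839355469), (16.61429786682129, 27.13434600830078), 12.674276351928711) dir 10.6 dist 0.07
```

```bash
ls pics
```

```text
scene0.png
scene_crop.png
top0.png
top_crop.png
```

View pics/top_crop.png

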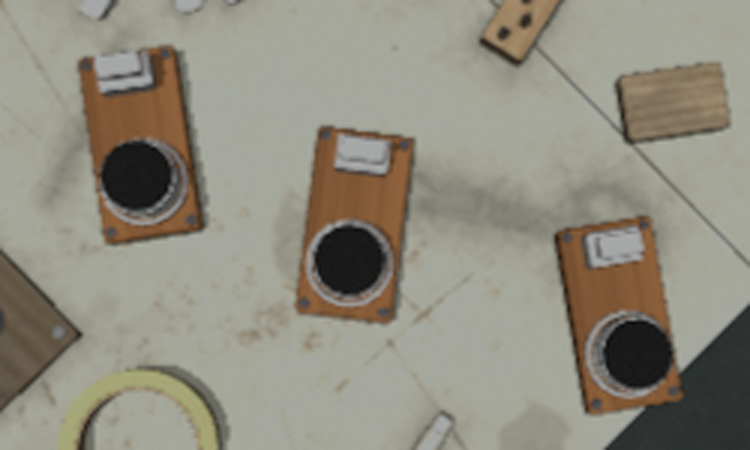

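View pics/scene_crop.png

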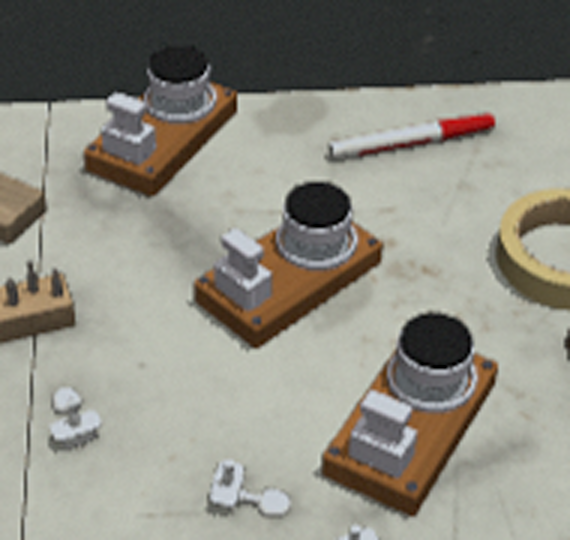

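Both views agree to about 4 mm, and each pad-to-tag distance is about 69 mm against 70 mm nominal, so I'll use the averages. Now I'll close the fingers and press the left, middle and right pads in that order.

```bash
cat >> h.py <<'E'
PAD=[(.5832,-.0897),(.5327,-.2236),(.4757,-.4071)]
TAG=[(.6505,-.0783),(.6005,-.2322),(.5437,-.3952)]
YAW=np.radians([9.7-90,-6.6-90,10.3-90])
def F(robot,n=6):
    a=[]
    for _ in range(n): a.append(robot.sense()["wrist_force"][2]); robot.sleep(.03)
    return np.mean(a)
E
cat > press.py <<'E'
import sys
from h import *
from plant import robot
i=int(sys.argv[1]); N=robot.nose_length
if i==0: robot.grip(0.0)
print("nose",N,robot.nose_length,robot.sense()["opening"])
x,y=PAD[i]; o=[np.pi,0,YAW[i]]
robot.goto([x,y,.14+N],o)
robot.move_straight([x,y,.068+N],vel=.1)
robot.sleep(.2); f0=F(robot)
for z in (.058,.054,.050):
    robot.move_straight([x,y,z+N],vel=.03); robot.sleep(.2)
    s=robot.sense(); print("cmd",z,"tip",(s["tcp_pos"][2]-N).round(4),"F",(F(robot)-f0).round(2),s["tcp_pos"][:2].round(4))
robot.move_straight([x,y,.14+N],vel=.1)
print(robot.sense()["t"])
E
python3 press.py 0
```

```text
nose 0.011 0.011 -0.003139024508921314
cmd 0.058 tip 0.0585 F 5.73 [ 0.5837 -0.0897]
cmd 0.054 tip 0.055 F 8.48 [ 0.5837 -0.0897]
cmd 0.05 tip 0.0515 F 11.56 [ 0.5838 -0.0897]
7.925
```

```bash
python3 press.py 1; python3 press.py 2
```

```text
nose 0.011 0.011 0.0006354586924030807
cmd 0.058 tip 0.0582 F 1.77 [ 0.5329 -0.2237]
cmd 0.054 tip 0.0541 F 2.44 [ 0.5329 -0.2236]
cmd 0.05 tip 0.0501 F 3.81 [ 0.5328 -0.2236]
13.1167
nose 0.011 0.011 -0.0007920234099601758
cmd 0.058 tip 0.0584 F 3.45 [ 0.4761 -0.4074]
cmd 0.054 tip 0.0544 F 5.49 [ 0.4761 -0.4074]
cmd 0.05 tip 0.0508 F 7.22 [ 0.4761 -0.4074]
18.475
```

The readings at about 11–12 mm travel are 11.6, 3.8 and 7.2 N, so the middle rest is the softest. Now I'll push its tag until it reaches the stop.

```bash
python3 - <<'E'
from h import *
from plant import robot
N=robot.nose_length; x,y=TAG[1]; o=[np.pi,0,YAW[1]]
robot.goto([x,y,.14+N],o); robot.move_straight([x,y,.078+N],vel=.1); robot.sleep(.2); f0=F(robot)
hit=robot.move_straight([x,y,.048+N],vel=.025,contact_N=22); s=robot.sense()
print(hit,(s["tcp_pos"]-[0,0,N]).round(4),F(robot)-f0)
if s["tcp_pos"][2]-N<.057:
    for z in (.052,.050):
        robot.move_straight([x,y,z+N],vel=.02); robot.sleep(.2); s=robot.sense(); print(z,s["tcp_pos"][2]-N,F(robot)-f0)
robot.move_straight([x,y,.14+N],vel=.1)
robot.goto([.45,-.55,.25],o)
for n in ("scene","top"):
    f=robot.grab_frame(n); cv2.imwrite(f"pics/{n}1.png",f["image"][:,:,::-1])
    rz=f["range_z"]; v,u=np.mgrid[:480,:640]
    cam=np.stack([(u-f["cx"])/f["fx"]*rz,(v-f["cy"])/f["fy"]*rz,rz],-1);W=(cam-f["t"])@f["R"]
    for p,t in zip(PAD,TAG):
        r=[]
        for q,rad in ((p,.015),(t,.008)):
            m=(np.hypot(W[...,0]-q[0],W[...,1]-q[1])<rad)&(rz>0); r.append(np.percentile(W[m][:,2],80).round(4) if m.any() else None)
        print(n,"pad z, tag z",r)
a=cv2.imread("pics/top0.png").astype(int);b=cv2.imread("pics/top1.png").astype(int)
print(robot.sense()["t"])
E
```

```text
True [ 0.6007 -0.2323  0.0541] 5.567471305262971
0.052 0.05403015101987725 14.006831909940555
0.05 0.05389028682990227 24.599138329690156
scene pad z, tag z [np.float64(0.0641), np.float64(0.0702)]
scene pad z, tag z [np.float64(0.064), np.float64(0.0557)]
scene pad z, tag z [np.float64(0.0638), np.float64(0.0691)]
top pad z, tag z [np.float64(0.0643), np.float64(0.071)]
top pad z, tag z [np.float64(0.0644), np.float64(0.0562)]
top pad z, tag z [np.float64(0.0643), np.float64(0.0702)]
25.4667
```

View pics/top1.png

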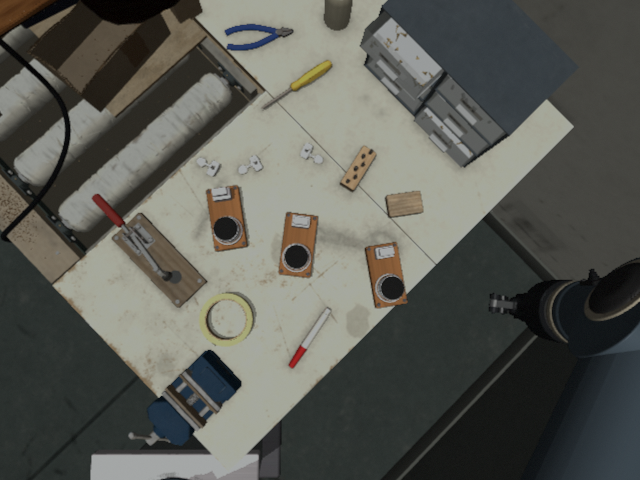

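View pics/scene1.png

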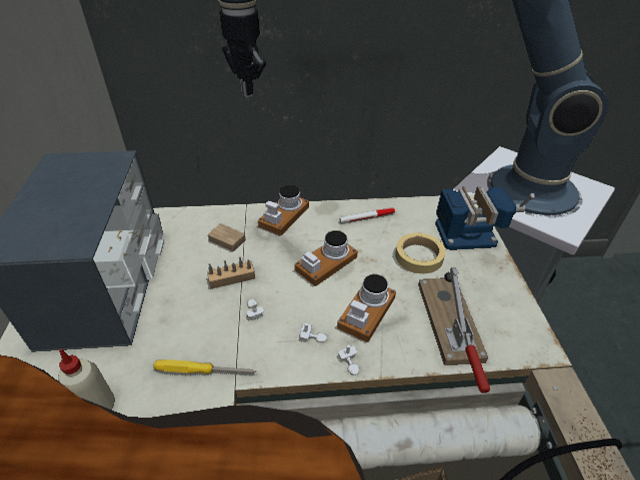

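The middle tag is down, at (310,262) in the scene view. The other two tags are up, the pads have sprung back into their sockets, nothing else has moved and the arm is clear. I'm handing the job in.

```bash
python3 -c "
from plant import robot
robot.close_job()"
```

```text
the job is handed in; nothing more can be done
```

The middle rest has the tired spring. Its tag is now down to its stop, the left and right tags are still up, and the job is handed in.

- **Feeling the pads:** I pressed them left, middle, right with closed fingertips, about 11–12 mm down each. They pushed back with 11.6, 3.8 and 7.2 N, so the middle one was clearly softest.
- **Pushing the tag:** The fingertips stopped at 54 mm above the worktop. They stayed there as the force rose to about 25 N, so the tag is on its stop.
- **Last checks:** Camera depth put the tags at about 70, 56 and 70 mm (left, middle, right) and all three pads back up at about 64 mm. These depth readings are about 2 mm higher than nominal, which matches the calibration tolerance. By eye, nothing else had moved in either view.
- **Time and arm:** The robot's clock read 25.5 s at the last check, with the arm well clear of the bench. No check failed.

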